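Clamp a machined bar under two snap-down straps

ROBOT

A 7-joint arm with a two-finger parallel gripper is mounted at the origin on the work surface. World frame = base frame: x ahead of the robot, y to its left, z up, the work surface at z = 0. Lengths are in m, angles in rad, forces in N, time in s.
With the tool pointing down it reaches from about 0.4 to 0.85 m from the base axis. Payload 4.5 kg.
Tool frame: the origin (TCP) lies midway between the tips of the shut fingers; the grasp point (between the pads) lies 19 mm behind it; z points along the fingers, y is the line along which they close (so a half turn about z gives the same grasp; the last joint's range is limited). The gripper opens to 88 mm and grips with 3 to 60 N. Pads are 18 mm wide; open, the fingers measure 123 mm over their backs; the gripper's body (75 mm by 187 mm) begins 45 mm behind the grasp point.
Start: joints at [-1.276, 0.689, -0.195, 1.565, 0.157, 0.902, -0.215], TCP at [0.161, 0.604, 0.239] pointing down, gripper open.
Joint ranges: [-3.01, 3.01], [-0.46, 2.08], [-1.47, 1.51], [0.13, 2.56], [-1, 4.14], [0.04, 2.09], [-2.66, 2.66]. Speed limits (rad/s): [2.57, 2.57, 3.14, 3.14, 3.14, 3.14, 3.14].

INTERFACE

Orientations are given as a unit quaternion [x, y, z, w].
In Python, from plant import r gives the robot as it stands.
- The arm moves only by the tool move_arm, never from a script. Its argument "targets" is a list that holds one entry, the list of rows, each a list of 7 numbers: the opening, from 0 (shut) to 1 (fully open), then the shift along the tool's x, y, z in mm, then the turn, a rotation vector about the tool's x, y, z in degrees. In form: [[[claw, dx, dy, dz, ax, ay, az], ...]]. A call has 1 to 10 rows; each row is the pose to reach, as a shift and turn from the pose commanded when the call began, along the tool's axes at that moment; what a row does not reach only later rows make up. A row lasts 1/8 s, in which the tool goes at most 62.5 mm and 10.7 degrees, less where a joint would pass 70% of its speed; a pose out of reach is approached as far as the arm can. A call with a gripper value outside its range is refused whole. The fingers move at their own pace and stop on an object; "newtons" is the grip in N (left out, the last holds). Time passes only in rows, so rows that repeat a pose let the fingers close. It gives the time, the measured TCP pose, the force, the opening and the grip force at its end, in the units of the state.
- r.get_state(): the state, without advancing time (a new reading comes with each control period).
- r.snapshot(name): name is "scene" or "top" or "wrist"; returns the picture (480x640x3 uint8, red, green, blue); there is no depth.
- r.camera_info(name): a dict with "fx", "fy", "cx", "cy" (pixels), "R" (3x3) and "t" (3): a world point X has camera coordinates R X + t. Camera axes: x right, y down, z forward; pixel columns grow to the right and rows downward; lengths in m; the calibration is good to about 2 mm. A picture is of the moment at which its call begins: read the wrist's pose just before it. camera_info takes no time and is no camera call; for the wrist camera it gives the pose at the moment of the call.
- r.finish_job(): hands the job in; it is judged then, once.
The state is a dict: "clock": time; "q": joint angles; "qd": joint speeds; "joint_torque": joint torques, N m; "tool_pos": TCP position; "eef_rot": TCP orientation; "contact_force": force on the tool from outside, world axes, zero at the start; "moment": the same for the moment, N m; "opening": opening from 0.0 (shut) to 1.0 (fully open); "finger_force": force on a finger pad.
Only numpy, scipy, OpenCV 4.12 (cv2) and the standard library are available. Lean on these libraries where they do the work, as an engineer would, in place of code of your own. Each camera call takes 0.05 s, during which the arm holds its last target. There are 200 camera calls.

TASK

Lay the silver aluminium bar in the clamping fixture, setting it down rather than dropping it, centred so that both straps can cross it. Then press both hinged red straps down over it until each snaps past its catch and stays shut. Leave the brass bar, the tumbler and the air grinder where they are.

Things in the scene. Friction and masses are not known exactly. Their poses are not given: they have to be found in the camera images.
- fixture: Clamping fixture fixed to the bench: dark steel plate 124 (x) x 214 (y) x 18 mm, origin at the centre of its underside. Two pairs of aluminium blocks, 30 mm wide at y = +78 and -78 mm, 26.5 mm tall above the plate, inner faces at x = -18 and +18 mm, outer at -35 and +48 mm. Open on both sides between the pairs (|y| < 62 mm): room for fingers. Straps hinge on the +x blocks, catch on the -x blocks.
- bed (a point): The bed for the bar: centre of the 36 mm wide channel between the blocks, on its black floor strip (top of the plate, 18 mm above the bench). Axes as the fixture's; the bar lies along y. The well-laid bar has its origin here.
- alu_bar: Silver aluminium bar to be clamped, loose on the bench: 30 (x) x 210 (y, its long axis) x 26 mm (z), about 0.44 kg, four small dark bores on top. Origin at the centre of its underside. Either end may point either way in the fixture.
- strap_left (a joint): Hinge of the red strap at fixture y = +78 mm, rad: 0 = shut and snapped, level across the bed; it opens up and back (to fixture +x), 1.65 to 1.9 at the start, 2.1 at most. A light spring lifts it to about 1.1 if let go unsnapped. The last 0.13 rad goes against a ball catch: about 7 N down on the pad (stop only after 12 N, or at 0). Shut, it clears the bar's top by 2 mm.
- strap_right (a joint): The same for the red strap at fixture y = -78 mm.
- strap_left_pad (a point): Centre of the top face of the black press pad (34 x 32 mm) at the left strap's free end, 87 mm from the hinge pin and 6 mm above the strap's line through it. Turns with the strap; axes equal the fixture's when shut, when it lies at fixture (-47, 78, 57) mm. The strap is 26 mm wide, 9 mm thick. Standing open, this face looks back (+x).
- strap_right_pad (a point): The same on the right strap: shut, at fixture (-47, -78, 57) mm.
- strap_left_hinge (a point): Hinge pin of the left strap, at fixture (40, 78, 51) mm; the pin runs along the fixture's y.
- strap_right_hinge (a point): Hinge pin of the right strap, at fixture (40, -78, 51) mm.
- brass_bar: Yellow brass bar of the same size as the aluminium one, 0.85 kg, not wanted now. Origin at the centre of its underside.
- tumbler: Steel drinking tumbler with copper band and black lid, 74 mm across, 138 mm tall, standing; origin at the centre of its underside.
- grinder: Black and silver air die grinder lying on the bench, 230 mm along its x, 38 mm across; origin beneath its middle.
Mind the look-alikes: they are no part of the job. There is more than one size of the fixture; the one meant has the size given above.

How it is judged:
By the outcome, as a careful person would: the job done as asked, in the order asked, and still so for the second after the job is handed in, with the robot touching nothing.
It also fails if it takes over 64 s, if anything falls off the work surface, if the arm or the gripper's body presses on something with over 40 N, if the wrist force passes 120 N, or if a joint passes its speed limit or range.

## Working session

There is one attempt and no reset: what is moved stays moved. The work goes in short steps, Python scripts to look and compute and a tool call to move; the robot and the scene stay as the last step left them, time stands still between calls to the robot, and variables do not carry over. Pictures are saved under pics/ and viewed, at most 10 in all, crops included, and the job is handed in when it is done.

Besides the shell and the picture viewer there is one more tool, called after "Emit:" in YAML: its name, and indented under it one key for each argument. move_arm: Moves the arm, as the interface text tells. Its arguments: {"type":"object","properties":{"targets":{"type":"array","items":{"type":"array","items":{"type":"array","items":{"type":"number"}}}},"newtons":{"type":"number"}},"required":["targets"]}

```bash
mkdir -p pics; ls
python3 - <<'E'
from plant import r
import cv2,numpy as np
s=r.get_state();print(s)
for n in("scene","top"):
    im=r.snapshot(n);cv2.imwrite(f"pics/{n}0.png",im[...,::-1])
    c=r.camera_info(n);print(n,c)
E
```

```text
pics
{'clock': 0.0, 'q': array([-1.27620672,  0.68997331, -0.19450105,  1.56634801,  0.15726344,
        0.90250436, -0.2151208 ]), 'qd': array([ 0.00036422, -0.00030997, -0.00043297, -0.0002014 ,  0.00073594,
        0.00130839,  0.00045223]), 'joint_torque': array([ 5.05433618e-04, -5.27567124e+01, -1.26710460e+00, -1.53426611e+01,
       -5.26208687e-02,  6.67436238e-03,  1.85271410e-04]), 'tool_pos': array([0.16103429, 0.60323648, 0.2379153 ]), 'eef_rot': array([ 1.30009970e-01,  9.91512257e-01, -9.21040357e-04, -6.21862696e-05]), 'contact_force': array([-0.46335103, -0.21950525, -0.08606446]), 'moment': array([0.0058945 , 0.01744232, 0.01909836]), 'finger_force': 0.0, 'opening': 1.001080542548941}
scene {'fx': 478.3852874027442, 'fy': 478.3852874027442, 'cx': 315.01886424579493, 'cy': 245.30968340208523, 'R': array([[ 0.71743139,  0.69648856, -0.01399626],
       [ 0.36735444, -0.3953186 , -0.84188712],
       [-0.59189773,  0.59885465, -0.53947214]]), 't': array([-0.32127557, -0.14147056,  1.44632508])}
top {'fx': 500.6548139011465, 'fy': 500.6548139011465, 'cx': 318.75856160649465, 'cy': 241.05019056053305, 'R': array([[-0.01274397, -0.99988028,  0.00877606],
       [-0.98801393,  0.01124145, -0.15395485],
       [ 0.15383777, -0.01063287, -0.98803891]]), 't': array([-0.05611476,  0.50246023,  1.26837977])}
```

View pics/top0.png

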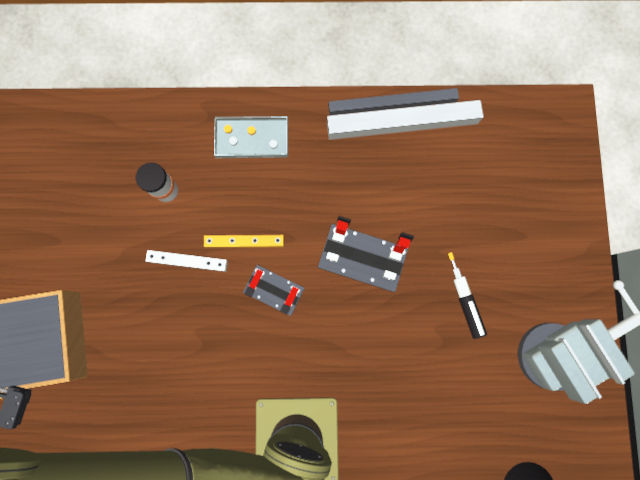

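View pics/scene0.png

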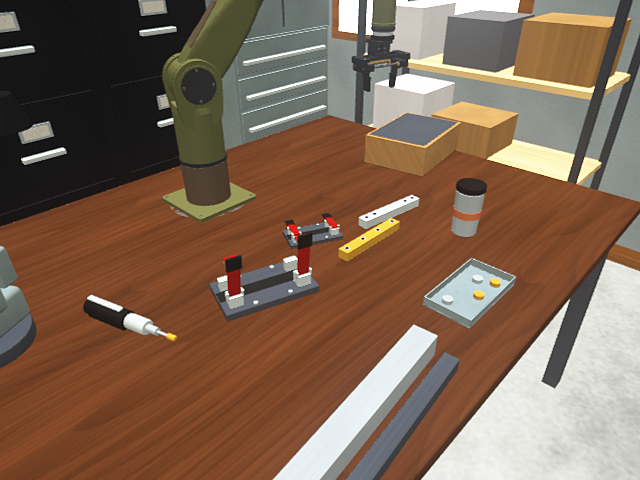

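The top view shows the silver bar at about (187,261), the brass bar at (244,241), the wanted (larger) fixture at (365,257) with its straps open toward +x, and the small decoy fixture at (274,290).

```bash
cat > h.py <<'E'
import numpy as np,cv2
from scipy.spatial.transform import Rotation as Ro
def ray(c,px,z):
    px=np.atleast_2d(px).astype(float);R=c["R"];o=-R.T@c["t"]
    d=np.c_[(px[:,0]-c["cx"])/c["fx"],(px[:,1]-c["cy"])/c["fy"],np.ones(len(px))]@R
    return o+d*((z-o[2])/d[:,2])[:,None]
def proj(c,X):
    p=np.atleast_2d(X)@c["R"].T+c["t"];return np.c_[c["fx"]*p[:,0]/p[:,2]+c["cx"],c["fy"]*p[:,1]/p[:,2]+c["cy"]]
def rect(P): # min-area rect in mm of world points: centre, sizes, long-axis angle
    (cx,cy),(w,h),a=cv2.minAreaRect((P[:,:2]*1000).astype(np.float32))
    if w<h: w,h,a=h,w,a+90
    return np.round([cx,cy,w,h,(a+90)%180-90],1)
E
python3 - <<'E'
from h import *
from plant import r
im=cv2.imread("pics/top0.png");c=r.camera_info("top")
print("cam",-c["R"].T@c["t"])
hsv=cv2.cvtColor(im,cv2.COLOR_BGR2HSV)
def blob(m,box):
    x0,y0,x1,y1=box;k=np.zeros_like(m);k[y0:y1,x0:x1]=m[y0:y1,x0:x1]
    cs,_=cv2.findContours(k,0,2);return max(cs,key=cv2.contourArea)[:,0]
white=((hsv[...,1]<40)&(hsv[...,2]>120)).astype(np.uint8)
b=blob(white,(135,240,240,280));print("bar",rect(ray(c,b,.026)))
plate=((hsv[...,1]<90)&(hsv[...,2]<255)).astype(np.uint8)
b=blob(plate,(310,210,420,300));print("plate",rect(ray(c,b,.018)))
bl=(hsv[...,2]<55).astype(np.uint8)
b=blob(bl,(320,236,400,285));print("strip",rect(ray(c,b,.018)))
cr=lambda x,y:cv2.resize(im[y:y+75,x:x+100],(800,600),interpolation=2)
cv2.imwrite("pics/c1.png",cr(315,215))
w=r.camera_info("wrist");s=r.get_state();T=Ro.from_quat(s["eef_rot"]).as_matrix()
print("wristcam in tool",T.T@(-w["R"].T@w["t"]-s["tool_pos"]),"R tool->cam",np.round(w["R"]@T,3))
print(w["fx"])
E
```

```text
cam [ 0.30059787 -0.04826991  1.33105722]
bar [456.8 286.1 212.7  32.1  82.3]
plate [ 460.6 -178.2  214.   125.4   71.4]Traceback (most recent call last):
  File "<stdin>", line 14, in <module>
  File "<stdin>", line 8, in blob
ValueError: max() iterable argument is empty
```

The plate measures 214 x 125 mm, which confirms the right fixture; its centre is about (461,-178) mm with yaw -18.6°. The bar is at (457,286) mm with yaw -7.7°. Next I move above the bar.

Emit:
move_arm:
  targets:
    - [[1,-37,-23,4,0,0,8.3],[1,-74,-46,8,0,0,16.6],[1,-110,-69,12,0,0,24.9],[1,-147,-92,16,0,0,33.2],[1,-184,-115,20,0,0,41.4],[1,-221,-138,24,0,0,49.7],[1,-257,-161,28,0,0,58],[1,-294,-184,32,0,0,66.3],[1,-331,-207,36,0,0,74.5],[1,-368,-230,40,0,0,82.7]]

```text
clock: 1.35
tool_pos: [0.4581, 0.2857, 0.1984]
eef_rot: [0.754, 0.657, -0.0, -0.0]
contact_force: [-0.0, 1.5, 0.4]
opening: 0.999
finger_force: 0.0
```

Run:
```python
from h import *
from plant import r
w=r.camera_info("wrist");s=r.get_state();im=r.snapshot("wrist")[...,::-1].copy();cv2.imwrite("pics/w1.png",im)
T=Ro.from_quat(s["eef_rot"]).as_matrix()
print(s["clock"],s["tool_pos"],np.round(T,3),s["q"])
print("wristcam in tool",T.T@(-w["R"].T@w["t"]-s["tool_pos"]),"R",np.round(w["R"]@T,3),w["fx"])
np.savez("w1.npz",**w)
hsv=cv2.cvtColor(im,cv2.COLOR_BGR2HSV)
white=((hsv[...,1]<40)&(hsv[...,2]>150)).astype(np.uint8)
cs,_=cv2.findContours(white,0,2)
for k in cs:
    if cv2.contourArea(k)>1500: print(cv2.boundingRect(k),rect(ray(w,k[:,0],.026)))
```

```text
1.35 [0.45805043 0.28571148 0.19838389] [[ 0.137  0.991 -0.   ]
 [ 0.991 -0.137 -0.   ]
 [-0.    -0.    -1.   ]] [-0.73701954  0.63896481  0.15464685  1.87712289 -0.15525416  0.63741297
 -0.62514225]
wristcam in tool [ 0.08040114  0.00030064 -0.14525246] R [[-0.     1.     0.001]
 [-0.95   0.    -0.313]
 [-0.313 -0.001  0.95 ]] 374.43656566522554
(74, 395, 483, 17) [429.8  83.4 504.7  20.5  -7.8]
(296, 83, 39, 235) [458.5 286.7 207.8  30.2  82.3]
```

View pics/w1.png

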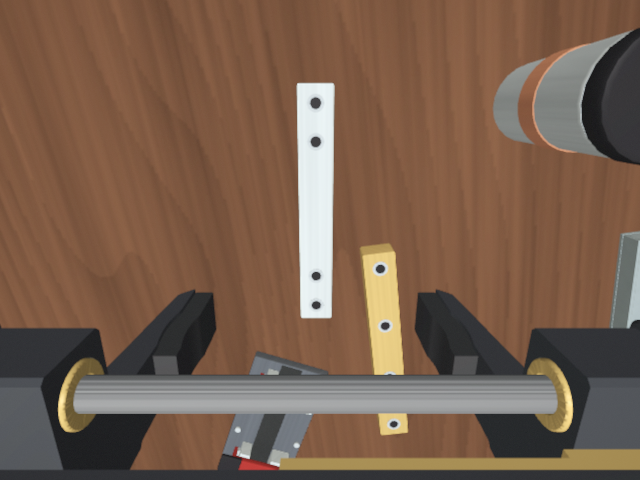

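The wrist view shows the bar centred between the fingers at (315,200), with the brass bar off to the side starting at row 245. Descending to grasp.

Emit:
move_arm:
  targets:
    - [[0.62,0.5,0,40,0,0,0],[0.62,0.5,0,90,0,0,0],[0.62,1,0,140,0,0,0],[0.62,1,0,175,0,0,0],[0.62,1,0,190,0,0,0],[0.62,1,0,194,0,0,0],[0.62,1,0,194,0,0,0]]
  newtons: 30

```text
clock: 2.28
tool_pos: [0.4581, 0.2882, 0.0056]
eef_rot: [0.753, 0.658, 0.001, 0.0]
contact_force: [0.9, 0.0, -0.0]
opening: 0.618
finger_force: 0.0
```

Emit:
move_arm:
  targets:
    - [[0,0,0,0,0,0,0],[0,0,0,0,0,0,0],[0,0,0,0,0,0,0],[0,0,0,0,0,0,0],[0,0,0,0,0,0,0],[0,0,0,0,0,0,0]]
  newtons: 30

```text
clock: 3.02
tool_pos: [0.4583, 0.2881, 0.0054]
eef_rot: [0.753, 0.658, 0.001, 0.0]
contact_force: [0.2, -0.0, 5.9]
opening: 0.341
finger_force: 30.0
```

Emit:
move_arm:
  targets:
    - [[0,0,0,-10,0,0,0],[0,0,0,-40,0,0,0],[0,0,0,-90,0,0,0],[0,0,0,-140,0,0,0],[0,0,0,-180,0,0,0],[0,0,0,-200,0,0,0]]

```text
clock: 3.78
tool_pos: [0.4574, 0.2878, 0.207]
eef_rot: [0.753, 0.658, 0.001, -0.0]
contact_force: [0.6, -0.7, -3.1]
opening: 0.335
finger_force: 30.0
```

Emit:
move_arm:
  targets:
    - [[0,-25,4,0,0,0,0.5],[0,-75,11,0,0,0,1.5],[0,-130,18,0,0,0,3],[0,-185,26,0,0,0,4.5],[0,-240,34,0,0,0,6],[0,-295,42,0,0,0,7.5],[0,-350,50,0,0,0,9],[0,-400,57,0,0,0,10],[0,-440,62,0,0,0,10.9],[0,-462,65,0,0,0,10.9]]

```text
clock: 5.03
tool_pos: [0.4591, -0.1812, 0.2047]
eef_rot: [0.813, 0.582, -0.001, -0.0]
contact_force: [0.7, 0.4, -4.2]
opening: 0.336
finger_force: 30.0
```

Emit:
move_arm:
  targets:
    - [[0,0,0,0,0,0,0],[0,0,0,0,0,0,0]]

```text
clock: 5.28
tool_pos: [0.46, -0.1773, 0.2045]
eef_rot: [0.811, 0.584, -0.0, -0.001]
contact_force: [-0.8, 0.1, -3.5]
opening: 0.341
finger_force: 30.0
```

Run:
```python
from h import *
from plant import r
w=r.camera_info("wrist");s=r.get_state();im=r.snapshot("wrist")[...,::-1].copy();cv2.imwrite("pics/w2.png",im)
np.savez("w2.npz",pos=s["tool_pos"],quat=s["eef_rot"],**w)
print(s["clock"],s["tool_pos"],s["eef_rot"],s["q"],s["opening"],s["contact_force"])
```

```text
5.275 [ 0.46003674 -0.17726537  0.20450529] [ 8.11399497e-01  5.84491182e-01 -4.68030225e-05 -9.55070479e-04] [ 0.21302975  0.57534821  0.09741592  2.00151436 -0.10012754  0.57075571
  0.05697165] 0.3406670989364705 [-0.82472317  0.08155209 -3.51324357]
```

View pics/w2.png

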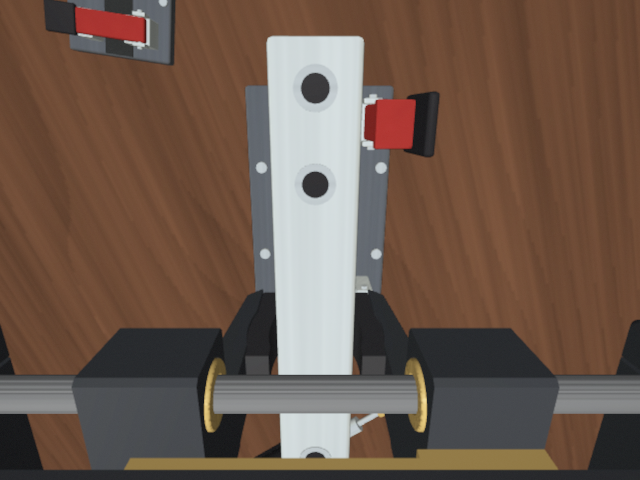

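The view shows the held bar down the middle, the plate edges either side of it (left x≈247–258, right x≈392–381), the plate's +y end at row 86, and the open left strap at (395,123). I'll fit the edges.

Run:
```python
from h import *
c=np.load("w2.npz");im=cv2.imread("pics/w2.png").astype(int)
hsv=cv2.cvtColor(im.astype(np.uint8),cv2.COLOR_BGR2HSV).astype(int)
wood=(hsv[...,1]>100)&(hsv[...,0]<20)
bar=(im.min(2)>185)
L,Rr,BL,BR=[],[],[],[]
for y in range(100,285,2):
    row=wood[y]; 
    L.append((np.where(row[200:272])[0].max()+200.5,y))
    if y>190: Rr.append((np.where(row[362:420])[0].min()+361.5,y))
    b=np.where(bar[y,262:366])[0]+262;BL.append((b.min()-.5,y));BR.append((b.max()+.5,y))
print(L[::20],Rr[::12],BL[::20],BR[::20])
def line(P,z):
    X=ray(c,P,z)[:,:2]*1000
    vx,vy,x0,y0=cv2.fitLine(X.astype(np.float32),cv2.DIST_HUBER,0,.01,.01).ravel()
    if vy<0:vx,vy=-vx,-vy
    return np.array([x0,y0]),np.array([vx,vy]),np.degrees(np.arctan2(vy,vx))
for n,P,z in(("L",L,.018),("R",Rr,.018),("BL",BL,.2245),("BR",BR,.2245)):
    p,v,a=line(P,z); t=c["pos"][:2]*1000; nrm=np.array([v[1],-v[0]])
    print(n,a,"offset from tcp along tool y",(p-t)@nrm)
top=[(x,np.where(~wood[60:110,x])[0].min()+59.5) for x in range(250,266)]
for n,P,z in(("end",top,.018),("barend",[(x,np.where(bar[20:60,x])[0].min()+19.5) for x in range(280,350,5)],.2275)):
    X=ray(c,P,z)[:,:2]*1000-c["pos"][:2]*1000; T=Ro.from_quat(c["quat"]).as_matrix()
    print(n,np.median(X@T[:2,0]))
T=Ro.from_quat(c["quat"]).as_matrix();print(np.degrees(np.arctan2(T[1,0],T[0,0])))
```

```text
[(np.float64(244.5), 100), (np.float64(246.5), 140), (np.float64(248.5), 180), (np.float64(250.5), 220), (np.float64(253.5), 260)] [(np.float64(387.5), 192), (np.float64(385.5), 216), (np.float64(384.5), 240), (np.float64(382.5), 264)] [(np.float64(268.5), 100), (np.float64(270.5), 140), (np.float64(271.5), 180), (np.float64(273.5), 220), (np.float64(274.5), 260)] [(np.float64(365.5), 100), (np.float64(362.5), 140), (np.float64(357.5), 180), (np.float64(355.5), 220), (np.float64(354.5), 260)]
L 71.40291 offset from tcp along tool y -58.78484999093743
R 71.362755 offset from tcp along tool y 64.57806155556358
BL 71.529915 offset from tcp along tool y -14.255346203606258
BR 70.50174 offset from tcp along tool y 13.806577870801773
end 105.13064450430636
barend 102.45671249419382
71.53409491130617
```

Emit:
move_arm:
  targets:
    - [[0,0,1,30,0,0,0.15],[0,0,2,75,0,0,0.15],[0,0,2.2,110,0,0,0.15],[0,0,2.2,132,0,0,0.15],[0,0,2.2,138,0,0,0.15],[0,0,2.2,138,0,0,0.15]]

```text
clock: 6.08
tool_pos: [0.4629, -0.1787, 0.0669]
eef_rot: [0.812, 0.583, 0.0, -0.0]
contact_force: [-0.2, -1.0, -3.9]
opening: 0.33
finger_force: 30.0
```

Run:
```python
from h import *
from plant import r
w=r.camera_info("wrist");s=r.get_state();im=r.snapshot("wrist")[...,::-1].copy();cv2.imwrite("pics/w3.png",im)
np.savez("w3.npz",pos=s["tool_pos"],quat=s["eef_rot"],**w)
print(s["clock"],s["tool_pos"],s["eef_rot"],s["contact_force"])
```

```text
6.075 [ 0.46292357 -0.17873675  0.06690088] [ 8.12183485e-01  5.83402047e-01  1.43959688e-04 -1.32442132e-04] [-0.18062207 -1.03238989 -3.9233322 ]
```

View pics/w3.png

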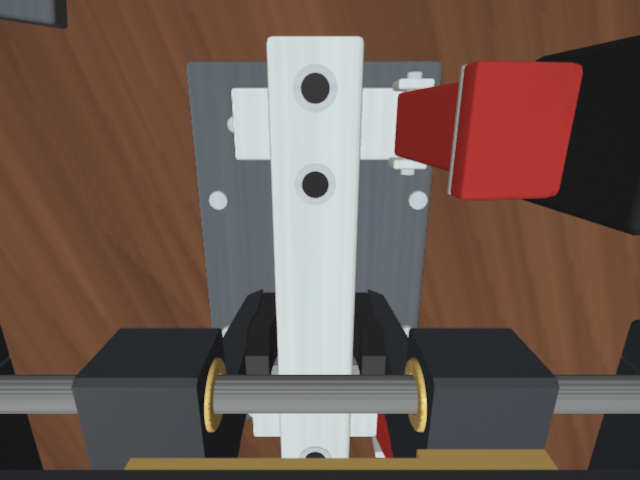

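The bar now hangs just above the blocks. The plate edges are at x≈190–210 and 440–420, and the left block's outer face is at x≈233. I'll measure the remaining offset.

Run:
```python
from h import *
c=np.load("w3.npz");im=cv2.imread("pics/w3.png")
hsv=cv2.cvtColor(im,cv2.COLOR_BGR2HSV).astype(int)
wood=(hsv[...,1]>100)&(hsv[...,0]<20);bar=(im.min(2)>185)
t=c["pos"][:2]*1000;T=Ro.from_quat(c["quat"]).as_matrix()
def off(n,P,z):
    X=(ray(c,P,z)[:,:2]*1000-t)@T[:2,:2]; k=np.polyfit(X[:,0],X[:,1],1)
    print(n,"tool y at x=0: %.1f  mean %.1f slope deg %.2f"%(k[1],X[:,1].mean(),np.degrees(np.arctan(k[0]))), "x %.1f..%.1f"%(X[:,0].min(),X[:,0].max()))
ys=range(215,290,3)
off("L",[(np.where(wood[y,150:260])[0].max()+150.5,y) for y in ys],.018)
off("R",[(np.where(wood[y,380:460])[0].min()+379.5,y) for y in ys],.018)
off("L2",[(np.where(wood[y,150:260])[0].max()+150.5,y) for y in range(75,290,5)],.018)
ys=range(95,155,5)
off("blk",[(np.where(im.min(2)[y,225:262]>150)[0].min()+224.5,y) for y in ys],.0445)
ys=range(60,285,5)
off("BL",[(np.where(bar[y,266:300])[0].min()+265.5,y) for y in list(range(50,85,4))+list(range(165,285,5))],.088)
off("BR",[(np.where(bar[y,330:366])[0].max()+330.5,y) for y in list(range(50,85,4))+list(range(165,285,5))],.088)
```

```text
L tool y at x=0: -61.4  mean -61.4 slope deg -0.03 x -12.2..30.1
R tool y at x=0: 60.9  mean 60.9 slope deg -0.09 x -12.2..30.1
L2 tool y at x=0: -61.3  mean -61.3 slope deg -0.04 x -10.9..99.0
blk tool y at x=0: -35.9  mean -35.4 slope deg 0.32 x 66.3..88.8
BL tool y at x=0: -14.1  mean -14.1 slope deg 0.04 x 24.0..99.2
BR tool y at x=0: 14.4  mean 14.4 slope deg 0.01 x 24.0..99.2
```

Emit:
move_arm:
  targets:
    - [[0,0,-0.4,10,0,0,0],[0,0,-0.4,22,0,0,0],[0,0,-0.4,32,0,0,0],[0,0,-0.4,38,0,0,0],[0,0,-0.4,41,0,0,0],[0,0,-0.4,42,0,0,0],[0,0,-0.4,42,0,0,0]]

```text
clock: 7.0
tool_pos: [0.4623, -0.1794, 0.0248]
eef_rot: [0.813, 0.583, 0.0, 0.0]
contact_force: [-0.5, -0.0, -3.3]
opening: 0.336
finger_force: 30.0
```

Emit:
move_arm:
  targets:
    - [[0,0,0,1,0,0,0],[0,0,0,2,0,0,0],[0,0,0,2,0,0,0]]

```text
clock: 7.38
tool_pos: [0.4624, -0.1794, 0.0234]
eef_rot: [0.813, 0.583, 0.0, 0.0]
contact_force: [-0.2, 0.8, 4.5]
opening: 0.338
finger_force: 30.0
```

The bar is seated: the upward force rose by about 8 N. Releasing and retreating straight up.

Emit:
move_arm:
  targets:
    - [[0.45,0,0,0,0,0,0],[0.6,0,0,0,0,0,0],[0.6,0,0,0,0,0,0],[0.6,0,0,-5,0,0,0],[0.6,0,0,-30,0,0,0],[0.6,0,0,-80,0,0,0],[0,0,0,-130,0,0,0],[0,0,0,-175,0,0,0],[0,0,0,-187,0,0,0],[0,0,0,-187,0,0,0]]

```text
clock: 8.62
tool_pos: [0.4623, -0.1793, 0.21]
eef_rot: [0.813, 0.583, 0.0, 0.0]
contact_force: [0.3, 0.9, -0.3]
opening: 0.17
finger_force: 0.0
```

Run:
```python
from h import *
from plant import r
w=r.camera_info("wrist");s=r.get_state();im=r.snapshot("wrist")[...,::-1].copy();cv2.imwrite("pics/w4.png",im)
np.savez("w4.npz",pos=s["tool_pos"],quat=s["eef_rot"],**w)
print(s["clock"],s["tool_pos"],s["eef_rot"],s["contact_force"])
```

```text
8.625 [ 0.4623078  -0.17928622  0.20999302] [8.12534191e-01 5.82913315e-01 3.63048349e-04 3.52597552e-04] [ 0.34062135  0.93216167 -0.25097678]
```

View pics/w4.png

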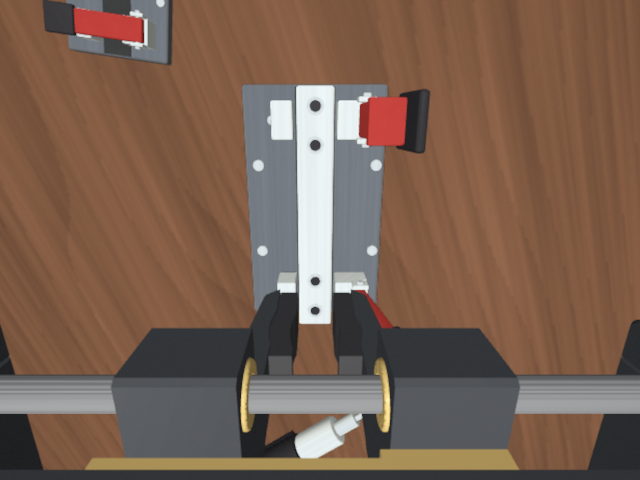

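The bar lies squarely in the channel, its end flush with the plate end at row 86. The left strap stands open at (385,121). Next I go behind the left strap.

Emit:
move_arm:
  targets:
    - [[0,20,30,0,0,0,0],[0,50,75,0,0,0,0],[0,77,114,0,0,0,0],[0,77,114,30,0,0,0],[0,77,114,65,0,0,0],[0,77,114,80,0,0,0],[0,77,114,80,0,0,0]]

```text
clock: 9.55
tool_pos: [0.5936, -0.1427, 0.1278]
eef_rot: [0.813, 0.583, -0.001, -0.001]
contact_force: [0.8, -1.1, 0.4]
opening: 0.005
finger_force: 0.0
```

Emit:
move_arm:
  targets:
    - [[0,0,-19,0,0,0,0],[0,0,-39,0,0,0,0],[0,0,-59,0,0,0,0],[0,0,-78,1,0,0,0],[0,0,-98,6,0,0,0],[0,0,-117,18,0,0,0],[0,0,-132,33,0,0,0],[0,0,-145,50,0,0,0],[0,0,-150,60,0,0,0],[0,0,-150,60,0,0,0]]

```text
clock: 10.8
tool_pos: [0.453, -0.0949, 0.0697]
eef_rot: [0.813, 0.583, 0.0, -0.0]
contact_force: [-0.8, 1.1, 0.7]
opening: 0.003
finger_force: 0.3
```

Emit:
move_arm:
  targets:
    - [[0,0,0,4,0,0,0],[0,0,0,8,0,0,0],[0,0,0,11,0,0,0],[0,0,0,11,0,0,0]]

```text
clock: 11.3
tool_pos: [0.4535, -0.0951, 0.0586]
eef_rot: [0.813, 0.583, 0.0, 0.0]
contact_force: [-0.2, -0.2, 1.2]
opening: 0.006
finger_force: 0.0
```

Emit:
move_arm:
  targets:
    - [[0,0,0,1.5,0,0,0],[0,0,0,3,0,0,0],[0,0,0,3,0,0,0]]

```text
clock: 11.68
tool_pos: [0.4535, -0.0951, 0.0571]
eef_rot: [0.813, 0.583, 0.001, 0.001]
contact_force: [-0.9, -0.0, 18.4]
opening: 0.005
finger_force: 9.0
```

Run:
```python
from plant import r
import cv2,numpy as np
a=r.snapshot("scene")[...,::-1];b=r.snapshot("top")[...,::-1]
A=cv2.resize(a[190:340,190:390],(800,600),interpolation=2)
cv2.imwrite("pics/s5.png",A);cv2.imwrite("pics/t5.png",b)
```

```text
(no output)
```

View pics/s5.png

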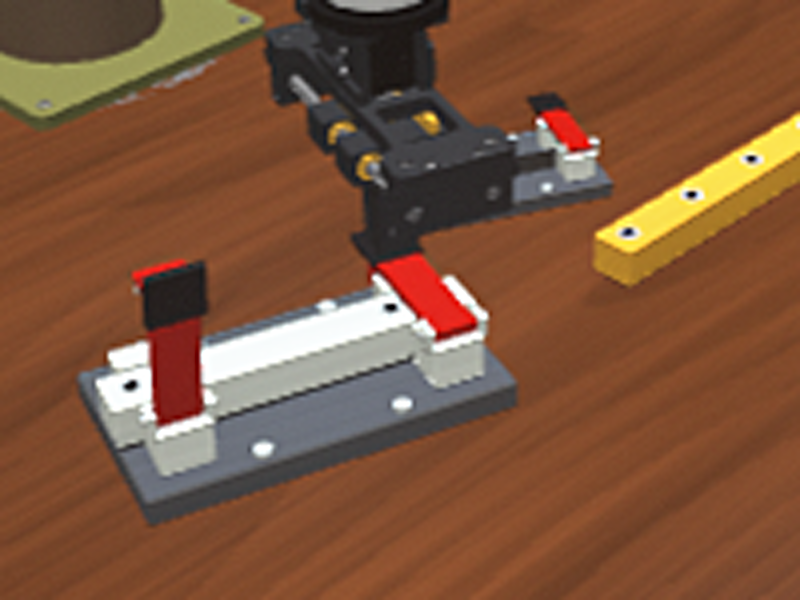

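The left strap lies level across the bar, with 18 N against its stop at z = 57 mm. Now the same for the right strap.

Emit:
move_arm:
  targets:
    - [[0,0,0,-30,0,0,0],[0,0,0,-90,0,0,0],[0,0,0,-150,0,0,0],[0,-30,35,-154,0,0,0],[0,-70,75,-154,0,0,0],[0,-110,115,-154,0,0,0],[0,-145,145,-154,0,0,0],[0,-155,150,-154,0,0,0],[0,-155,150,-154,0,0,0]]

```text
clock: 12.9
tool_pos: [0.5445, -0.2897, 0.2092]
eef_rot: [0.813, 0.582, -0.0, -0.001]
contact_force: [-0.2, 0.6, 0.6]
opening: 0.006
finger_force: 0.0
```

Emit:
move_arm:
  targets:
    - [[0,0,0,30,0,0,0],[0,0,0,65,0,0,0],[0,0,0,80,0,0,0],[0,0,0,80,0,0,0]]

```text
clock: 13.4
tool_pos: [0.5448, -0.2882, 0.1291]
eef_rot: [0.812, 0.583, -0.0, -0.001]
contact_force: [-0.2, -0.3, 0.0]
opening: 0.007
finger_force: 0.0
```

Emit:
move_arm:
  targets:
    - [[0,0,-19,0,0,0,0],[0,0,-39,0,0,0,0],[0,0,-59,0,0,0,0],[0,0,-78,1,0,0,0],[0,0,-98,6,0,0,0],[0,0,-117,18,0,0,0],[0,0,-132,33,0,0,0],[0,0,-145,50,0,0,0],[0,0,-150,60,0,0,0],[0,0,-150,60,0,0,0]]

```text
clock: 14.65
tool_pos: [0.4034, -0.2417, 0.0699]
eef_rot: [0.813, 0.583, 0.0, -0.0]
contact_force: [-0.1, 0.1, 0.6]
opening: 0.003
finger_force: 0.3
```

Emit:
move_arm:
  targets:
    - [[0,0,0,4,0,0,0],[0,0,0,8,0,0,0],[0,0,0,11,0,0,0],[0,0,0,12.5,0,0,0],[0,0,0,14,0,0,0],[0,0,0,14,0,0,0]]

```text
clock: 15.4
tool_pos: [0.4038, -0.2419, 0.0571]
eef_rot: [0.813, 0.583, 0.001, 0.001]
contact_force: [-2.0, 1.9, 19.1]
opening: 0.005
finger_force: 9.2
```

Emit:
move_arm:
  targets:
    - [[0,0,0,-20,0,0,0],[0,0,0,-60,0,0,0],[0,0,0,-110,0,0,0],[0,0,-40,-160,0,0,0],[0,0,-60,-180,0,0,0],[0,0,-60,-180,0,0,0]]

```text
clock: 16.15
tool_pos: [0.3461, -0.2226, 0.2371]
eef_rot: [0.813, 0.583, 0.001, 0.001]
contact_force: [0.1, 0.3, 0.1]
opening: 0.009
finger_force: 0.0
```

Run:
```python
from plant import r
import cv2,numpy as np
a=r.snapshot("scene")[...,::-1];b=r.snapshot("top")[...,::-1]
A=cv2.resize(a[210:330,195:355],(400,300),interpolation=2);B=cv2.resize(b[120:330,120:420],(400,280),interpolation=2)
cv2.imwrite("pics/f6.png",np.vstack([A,B]));print(r.get_state()["contact_force"],r.get_state()["tool_pos"])
```

```text
[-0.1489039   0.31300082 -0.20114535] [ 0.34736586 -0.22272636  0.23556101]
```

View pics/f6.png

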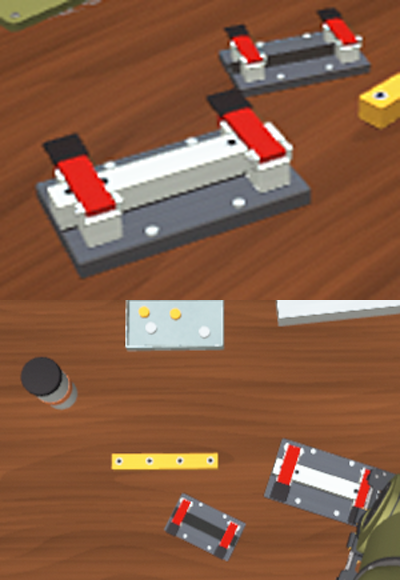

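Both straps stay shut across the bar with the arm clear, and the brass bar and tumbler haven't moved. Handing in.

```bash
python3 -c "
from plant import r
print(r.finish_job())"
```

```text
the job is handed in; nothing more can be done
None
```

The aluminium bar is set down centred in the fixture, both red straps are pressed to their stops and stayed shut with the arm clear, and the job was handed in at about 16 s of the 64 s allowed.

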